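Unclamp the tested panel and hold it up to the inspection camera

ROBOT

A 6-joint arm with a two-finger parallel gripper is mounted at the origin on a cart in front of the work surface, level with it; the furniture and walls round the work are solid. World frame = base frame: x ahead of the robot, y to its left, z up, the work surface at z = 0. Lengths are in m, angles in rad, forces in N, time in s.
With the tool pointing down it reaches from about 0.3 to 0.875 m from the base axis. Payload 6.4 kg.
Tool frame: the origin (TCP) lies midway between the tips of the shut fingers; the grasp point (between the pads) lies ctrl.grip_depth behind it (ctrl.grip_depth is the distance from the TCP to the grasp point, in m); z points along the fingers, y is the line along which they close (so a half turn about z gives the same grasp; the last joint's range is limited). The gripper opens to 85 mm and grips with 20 to 120 N. Pads are 22 mm wide; open, the fingers measure 114 mm over their backs; the gripper's body (76 mm by 85 mm) begins 54 mm behind the grasp point. The pads swing forward as they close: fully open they stand 13 mm farther back than shut.
Start: joints at [-1.434, 0.181, 1.607, -0, 1.354, -0.206], TCP at [0.193, -0.542, 0.231] pointing down, gripper open.
Joint ranges: [-2.99, 2.99], [-0.89, 2.07], [0.3, 2.58], [-1.14, 4.28], [0, 2.63], [-3.12, 3.12]. Speed limits (rad/s): [2.57, 2.57, 3.01, 3.14, 3.14, 3.14].

INTERFACE

Orientations are given as a rotation vector (axis times angle).
In Python, from workcell import ctrl, viewer, ticket gives the robot as it stands.
- The arm moves only by the shell command python3 -m handwheel 'ROWS' [FORCE]. ROWS is JSON, a list of rows, each an object of numbers: "x", "y", "z": the shift along the tool's x, y, z in mm; "turn": the turn about the tool's z in rad; "jaw": the finger opening in mm, from 0 to 85.4. A call has 1 to 20 rows; each row shifts and turns the commanded pose from where the row before left it, along the tool's axes as they then stand; what a row does not reach is not made up. A row lasts 1/8 s, in which the tool goes at most 62.5 mm and 10.7 degrees, less where a joint would pass 70% of its speed; a pose out of reach is approached as far as the arm can. A call is refused whole if a number of a shift passes 62.5 or a number of a turn 0.188, either way. A call with a gripper value outside its range is refused whole. The fingers move at their own pace and stop on an object; FORCE is the grip in N (left out, the last holds). Time passes only in rows, so rows that do not move let the fingers close. It gives the time, the measured TCP pose, the force, the opening and the grip force at its end, in the units of the state.
- ctrl.get_state(): the state, without advancing time (a new reading comes with each control period).
- viewer.get_image(name): name is "scene" or "top" or "wrist"; returns a dict with "color" (384x512x3 uint8, red, green, blue), "intrinsics" (3x3 intrinsics, pixels), "view" (4x4, takes a point from world to camera coordinates); the wrist camera has in their place "tool_from_camera" (4x4, takes a point from camera to tool coordinates, whose origin is the TCP and whose axes are the flange's). Camera axes: x right, y down, z forward; pixel columns grow to the right and rows downward; lengths in m; the calibration is good to about 2 mm. A picture is of the moment at which its call begins: read the wrist's pose just before it. There is no depth.
- ticket.job_done(): hands the job in; it is judged then, once.
The state is a dict: "t": time; "q": joint angles; "joint_vel": joint speeds; "effort": joint torques, N m; "eef_pos": TCP position; "eef_rot": TCP orientation; "wrist_force": force on the tool from outside, world axes, zero at the start; "torque": the same for the moment, N m; "grip_width": finger opening in m; "grasp_force": force on a finger pad.
Only numpy, scipy, OpenCV 4.12 (cv2) and the standard library are available. Lean on these libraries where they do the work, as an engineer would, in place of code of your own. Each camera call takes 0.05 s, during which the arm holds its last target. There are 200 camera calls.

TASK

The blue test panel's foot is trapped in the jaws of the vise: turn the crank handle anticlockwise (seen from the handle's end) through its nearly three full turns, to the stop with the handle uppermost, so that the jaws are fully open, and leave them open. Then take the panel by the bare strip along its top edge, lift it gently out and hold it still in the air before the inspection camera, top edge up and level, blue face square to the lens (which looks 20 degrees down), with the middle of the cross-cut lattice on the lens axis and 12 cm from the front of the lens; finish while holding it there. Do not bump the camera stand or wrench the panel against the vise, and leave the other things on the table where they are.

Things in the scene. Friction and masses are not known exactly. Their poses are not given: they have to be found in the camera images.
- vise: Self-centring vise, bolted down: block 120 x 70 mm on a 136 x 104 x 12 mm plate, bed 84 mm above the table, two aluminium jaws up to 108 mm. Origin on the table under its middle, z up, x along the screw, crank at the -x end. The jaws part along x, 3 mm each per turn of the crank; shut, they hook 4 mm over both sides of the panel's foot, which can come straight up only after about two turns.
- crank (a joint): Angle of the vise's crank (rad): 0 = jaws shut, grows as they open, anticlockwise seen from the handle's end; stop at 18.85 (three turns, jaws 9 mm each apart), fully open is above 17.8. Starts between 0 and 1.2. It turns about the vise's x direction at 62 mm height, takes about 3 N at the handle, and stays where it is left.
- crank_grip (a point): Middle of the crank's black handle sleeve, 17 mm thick, 42 mm long, parallel to the vise's x and spinning freely on its pin, so it can be held through whole turns. At crank angle q it lies at x = -114 mm, y = 32 sin q mm, z = 62 + 32 cos q mm in the vise's frame; 24 mm from there to the crank's arm, 46 to the vise. Its orientation means nothing.
- panel: Tested panel: aluminium plate 9 mm thick (x), 56 wide (y), top edge 100 above its underside, on a dark foot 26 x 56 x 8 mm. Origin: middle of the underside; z up. Its +x face is blue from 12 to 66 mm up, with a bright lattice; above that bare: grip there, across the thickness. 140 g +-20 %. In the vise its underside is 84 mm above the table and its blue face looks to the crank (panel +x = vise -x).
- panel_face (a point): Middle of the lattice on the blue face: 4.8 mm along x and 38 mm up z from the panel's origin, axes as the panel's.
- lens (a point): Centre of the front of the inspection camera's lens (black barrel with a ring of white lamps, diameter 58 mm). x points out of the lens along the line of sight, which slopes 20 degrees down; y is level; z is up, square to the line of sight. Its height differs from run to run (about 0.21 to 0.28 m).
- inspection_camera: Stand of the inspection camera, bolted down: black base 85 x 75 mm, steel column of 16 mm diameter and 0.35 m height; the white camera head sits about 80 mm in front of the column. Origin on the table under the column, x towards what the camera looks at.
- next_panel: Bystander: a second panel of the same shape with a plain yellow face, standing on the table on its foot. Leave it alone. Origin at the middle of its underside.
- tweezers: Bystander: steel tweezers 18 x 120 x 8 mm lying on the table.
- parts_pot: Bystander: white pot with a green screw lid, diameter 45 mm, 43 mm high.
- sharpener: Bystander: metal pencil sharpener 15 x 25 x 14 mm.
- sanding_block: Bystander: cork sanding block 48 x 85 x 25 mm.
- rubber_stick: Bystander: white rubber stick 8 x 82 x 8 mm.

How it is judged:
By the outcome, as a careful person would: the job done as asked, in the order asked, and still so for the second after the job is handed in, while the arm keeps its last pose, push and grip.
It also fails if it takes over 67 s, if anything falls off the work surface, if the arm or the gripper's body presses on something with over 40 N, if the wrist force passes 120 N, or if a joint passes its speed limit or range.

## Working session

There is one attempt and no reset: what is moved stays moved. The work goes in short steps, Python scripts to look and compute and a shell command to move; the robot and the scene stay as the last step left them, time stands still between calls to the robot, and variables do not carry over. Pictures are saved under pics/ and viewed, at most 10 in all, crops included, and the job is handed in when it is done.

```bash
ls; mkdir -p pics
python3 - <<'E'
from workcell import ctrl, viewer
import cv2,numpy as np
print(ctrl.get_state(), ctrl.grip_depth)
for n in ("scene","top"):
    im=viewer.get_image(n); cv2.imwrite(f"pics/{n}0.png",cv2.resize(im["color"][:,:,::-1],(800,600),interpolation=cv2.INTER_CUBIC)); print(n,im["intrinsics"].tolist(),np.round(im["view"],4).tolist())
    np.savez(f"{n}.npz",K=im["intrinsics"],V=im["view"])
E
```

```text
pics
{'t': 0.0, 'q': array([-1.43432021e+00,  1.81532447e-01,  1.60804736e+00,  1.60326123e-05,
        1.35381299e+00, -2.06287879e-01]), 'joint_vel': array([-0.00068499,  0.00143659, -0.00050076, -0.00220874, -0.0004431 ,
       -0.00063128]), 'effort': array([-1.50108344e-04, -4.44869721e+01, -3.51334798e+01, -2.91383521e-04,
        9.10202652e-03, -5.97972939e-05]), 'eef_pos': array([ 0.19320063, -0.54096019,  0.23036998]), 'eef_rot': array([-3.09379714e+00, -5.35468513e-01, -1.23185013e-04]), 'wrist_force': array([ 0.14371767, -0.24173045,  0.69520359]), 'torque': array([-0.03725925, -0.0021886 ,  0.03459485]), 'grasp_force': 0.0, 'grip_width': 0.08563478231940118} 0.0187
scene [[443.95491758469996, 0.0, 259.30356045665974], [0.0, 443.95491758469996, 192.28494899209173], [0.0, 0.0, 1.0]] [[0.9148, -0.4036, 0.0156, -0.5121], [-0.263, -0.6246, -0.7353, 0.1783], [0.3066, 0.6686, -0.6775, 1.302], [0.0, 0.0, 0.0, 1.0]]
top [[346.7987543222289, 0.0, 258.5040198841442], [0.0, 346.7987543222289, 190.4443979285182], [0.0, 0.0, 1.0]] [[-0.0262, -0.9997, -0.0036, -0.0755], [-0.9944, 0.0264, -0.1024, 0.5644], [0.1025, 0.0009, -0.9947, 1.2023], [0.0, 0.0, 0.0, 1.0]]
```

View pics/scene0.png

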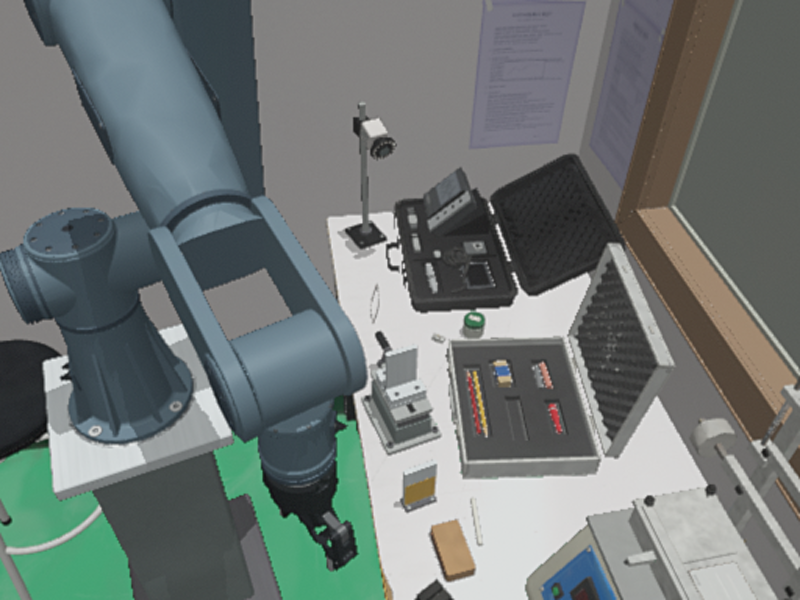

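View pics/top0.png

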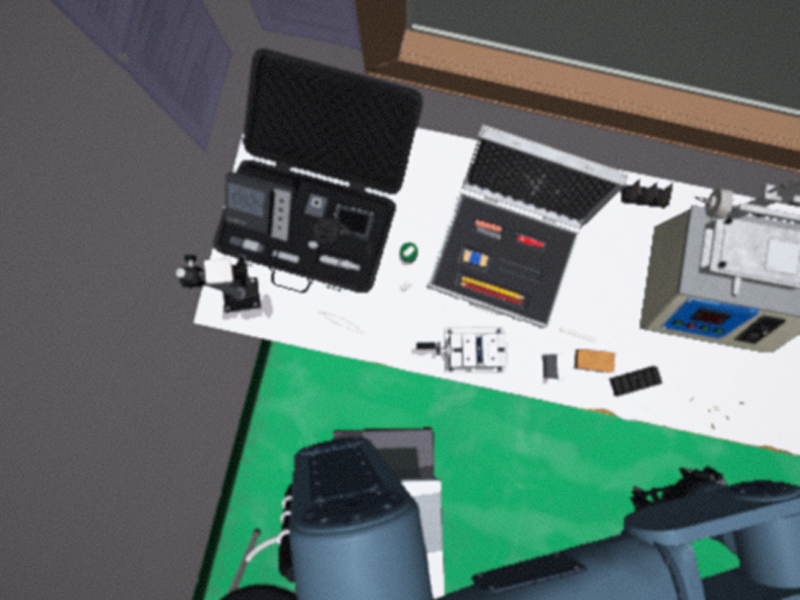

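The scene view shows the vise at about (400,405), with its crank at (383,345) and the inspection camera at (375,140). In the top view the vise is at (478,350) with the crank to the left (+y world), and the camera is at (215,275). I'll enlarge both for measurement.

Run:
```python
from workcell import viewer
import cv2,numpy as np
S=viewer.get_image("scene")["color"]; T=viewer.get_image("top")["color"]
def c(im,u,v): return cv2.resize(im[v:v+60,u:u+80],(400,300),interpolation=cv2.INTER_CUBIC)
# origins (native px): top-left tile scene vise (228,208) ; TR scene camera(215,60); BL top vise(260,195); BR top cam(105,155)
m=np.vstack([np.hstack([cv2.resize(S[205:295,220:340],(400,300),interpolation=cv2.INTER_CUBIC),c(S,205,62)]),np.hstack([c(T,260,195),c(T,105,150)])])
cv2.imwrite("pics/m1.png",m[:,:,::-1])
```

```text
(no output)
```

View pics/m1.png

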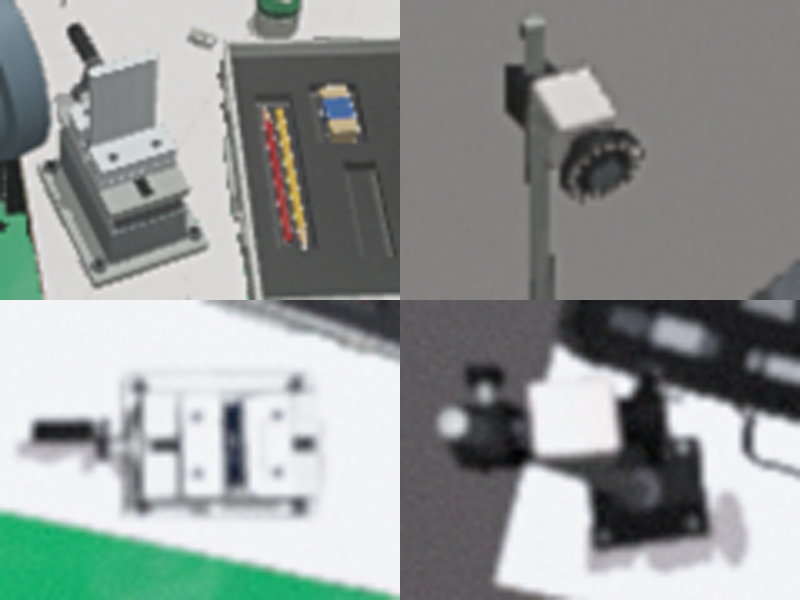

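The montage gives me the vise plate bolts in both views, the handle sleeve, the panel's top edge, the base of the camera stand and the lens ring at about (601,165). The final hold needs a 20° tilt, so before moving I'll check what the move command documents.

```bash
python3 -m handwheel --help 2>&1 | head -40; python3 -m handwheel 2>&1 | head
cat > geo.py <<'E'
import numpy as np
from scipy.optimize import least_squares
from scipy.spatial.transform import Rotation as R
C={n:np.load(f"{n}.npz") for n in ("scene","top")}
def proj(n,P):
    P=np.atleast_2d(P); V=C[n]["V"]; c=P@V[:3,:3].T+V[:3,3]; p=c@C[n]["K"].T; return p[:,:2]/p[:,2:]
E
python3 - <<'E'
from geo import *
TL=lambda p:np.array(p)/(10/3)+[220,205]
TR=lambda p:(np.array(p)-[400,0])/5+[205,62]
BL=lambda p:(np.array(p)-[0,300])/5+[260,195]
BR=lambda p:(np.array(p)-[400,300])/5+[105,150]
# vise: x along screw, yaw ; panel top; handle
def world(p,P):
    c,s=np.cos(p[2]),np.sin(p[2]); return np.array(P)@np.array([[c,s,0],[-s,c,0],[0,0,1]])+[p[0],p[1],0]
b=lambda q,x:[x,.032*np.sin(q),.062+.032*np.cos(q)]
def res(p,full=False):
    q=p[3]; bx,by=p[4],p[5]
    o=[("top",[-bx,by,.014],BL((139,385))),("top",[bx,by,.014],BL((296,383))),("top",[-bx,-by,.014],BL((137,505))),("top",[bx,-by,.014],BL((297,508))),
       ("scene",[bx,-by,.014],TL((98,265))),("scene",[bx,by,.014],TL((195,232))),("scene",[-bx,-by,.014],TL((53,165))),
       ("scene",[.0045,-.028,.184],TL((91,67))),("scene",[.0045,.028,.184],TL((158,60))),
       ("top",b(q,-.135),BL((33,431))),("top",b(q,-.093),BL((95,431))),("scene",b(q,-.135),TL((77,32)))]
    r=np.array([proj(n,world(p,P))[0]-m for n,P,m in o])
    return r if full else r.ravel()
s=least_squares(res,[.4,-.2,-np.pi/2,.4,.058,.042],loss="soft_l1")
print("vise",np.round(s.x,4)); print(np.round(res(s.x,True),2).tolist()); print("handle",world(s.x,b(s.x[3],-.114)))
np.save("vise.npy",s.x)
# lens: two-view triangulation in native px + stand base
def tri(a,t):
    return least_squares(lambda X:np.r_[proj("scene",X)[0]-a,proj("top",X)[0]-t],[.5,.4,.2])
print("coltop",(k:=tri(TR((533,22)),BR((452,422)))).x,k.cost)
def base(m):
    return least_squares(lambda X:proj("top",[X[0],X[1],.006])[0]-BR(m),[.5,.3]).x
print("base corners",[base(m).round(4).tolist() for m in [(595,545),(708,530),(697,440)]])
print("lens pix scene",TR((598,168)))
E
```

```text
invalid input: not JSON, or not a number
invalid input
vise [ 0.4409 -0.2476 -1.6063  0.2398  0.0559  0.0431]
[[0.08, -0.64], [0.03, 0.05], [0.46, -0.32], [0.04, -0.62], [-0.31, 0.27], [-0.49, 0.91], [-0.51, 0.39], [0.16, 2.86], [0.26, -0.73], [-0.55, -0.42], [-0.35, -0.3], [-0.98, -1.46]]
handle [ 0.4525165  -0.13394693  0.09308405]
coltop [0.58244391 0.28726132 0.34499836] 0.0001419236271455312
base corners [[0.5445, 0.3238], [0.5532, 0.2421], [0.6191, 0.2502]]
lens pix scene [244.6  95.6]
```

```bash
python3 -m handwheel '[{"turn":-0.17,"z":-2},{"turn":-0.17},{"turn":-0.17},{"turn":-0.17},{"turn":-0.17},{"turn":-0.17},{"turn":-0.174},{"x":52.6,"y":30.6},{"x":52.6,"y":30.6},{"x":52.6,"y":30.6},{"x":52.6,"y":30.6},{"x":52.6,"y":30.6},{"x":52.6,"y":30.6},{"x":52.6,"y":30.6},{"x":52.6,"y":30.6},{"x":0}]' 30
cat > look.py <<'E'
from geo import *
from workcell import ctrl, viewer
import cv2,sys
def wrist(name,crop=None):
    s=ctrl.get_state(); im=viewer.get_image("wrist"); T=np.eye(4); T[:3,:3]=R.from_rotvec(s["eef_rot"]).as_matrix(); T[:3,3]=s["eef_pos"]
    M=T@im["tool_from_camera"]; np.savez(f"{name}.npz",K=im["intrinsics"],V=np.linalg.inv(M)); C[name]=np.load(f"{name}.npz")
    cv2.imwrite(f"pics/{name}.png",cv2.resize(im["color"][:,:,::-1],(800,600),interpolation=cv2.INTER_CUBIC)); return s
def load(*ns):
    for n in ns: C[n]=np.load(f"{n}.npz")
E
python3 - <<'E'
from look import *
s=wrist("w1"); print(s["q"].round(3),s["eef_pos"].round(4),s["eef_rot"].round(4)); print(viewer.get_image("wrist")["tool_from_camera"].round(3).tolist())
E
```

```text
[-1.434  0.181  1.608  0.     1.354 -0.206] [ 0.1932 -0.5412  0.2307] [-3.0945e+00 -5.3560e-01 -1.0000e-04]
[[0.001, -0.964, -0.267, 0.067], [1.0, 0.001, 0.0, 0.0], [-0.0, -0.267, 0.964, -0.143], [0.0, 0.0, 0.0, 1.0]]validation failed for argument at $[0]...
```

View pics/w1.png

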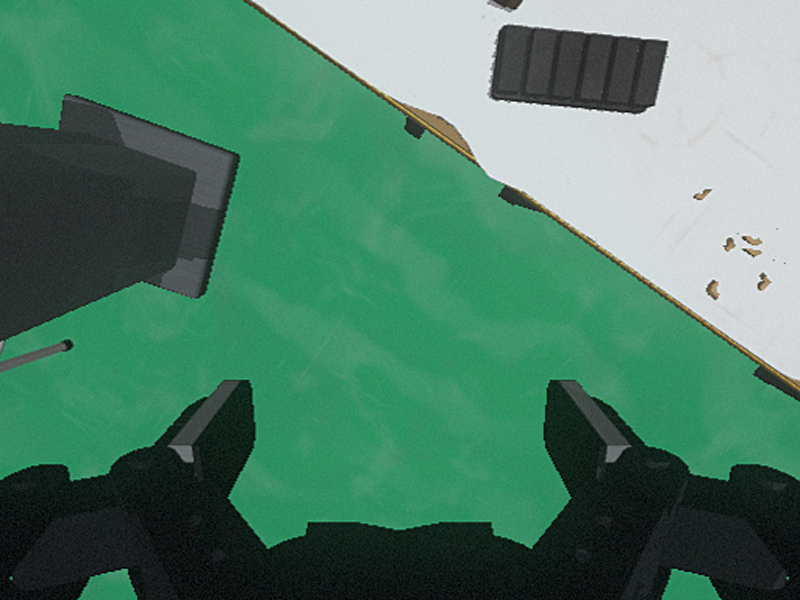

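The call was refused, so the arm hasn't moved and the picture only shows floor and the table edge. The rows probably need all five keys.

```bash
python3 -m handwheel '[{"x":0,"y":0,"z":0,"turn":-0.17,"jaw":85},{"x":0,"y":0,"z":0,"turn":-0.17,"jaw":85},{"x":0,"y":0,"z":0,"turn":-0.17,"jaw":85},{"x":0,"y":0,"z":0,"turn":-0.17,"jaw":85},{"x":0,"y":0,"z":0,"turn":-0.17,"jaw":85},{"x":0,"y":0,"z":0,"turn":-0.17,"jaw":85},{"x":0,"y":0,"z":0,"turn":-0.174,"jaw":85}]' 30
```

```text
t: 1.18
eef_pos: [0.1933, -0.5415, 0.2312]
eef_rot: [-2.253, -2.19, -0.0]
wrist_force: [-0.4, 0.4, 0.6]
grip_width: 0.085
grasp_force: 0.0
```

```bash
python3 -m handwheel '[{"x":52.6,"y":30.6,"z":0,"turn":0,"jaw":85},{"x":52.6,"y":30.6,"z":0,"turn":0,"jaw":85},{"x":52.6,"y":30.6,"z":0,"turn":0,"jaw":85},{"x":52.6,"y":30.6,"z":0,"turn":0,"jaw":85},{"x":52.6,"y":30.6,"z":0,"turn":0,"jaw":85},{"x":52.6,"y":30.6,"z":0,"turn":0,"jaw":85},{"x":52.6,"y":30.6,"z":0,"turn":0,"jaw":85},{"x":52.6,"y":30.6,"z":0,"turn":0,"jaw":85},{"x":0,"y":0,"z":0,"turn":0,"jaw":85}]' 30
python3 - <<'E'
from look import *
s=wrist("w2"); print(s["q"].round(3),s["eef_pos"].round(4),s["eef_rot"].round(4))
v=np.load("vise.npy"); c,sn=np.cos(v[2]),np.sin(v[2]); h=np.array([v[0]+c*-.114-sn*.0076,v[1]+sn*-.114+c*.0076,.0931]); print(proj("w2",h)*800/512)
E
```

```text
t: 2.3
eef_pos: [0.4536, -0.1255, 0.2314]
eef_rot: [-2.251, -2.191, -0.001]
wrist_force: [-0.9, -0.7, -0.1]
grip_width: 0.085
grasp_force: 0.0
[-5.240e-01 -5.900e-02  1.860e+00  1.000e-03  1.341e+00 -4.970e-01] [ 0.4536 -0.1255  0.2314] [-2.2513e+00 -2.1909e+00 -1.4000e-03]
[[397.30125675 301.12359695]]
```

View pics/w2.png

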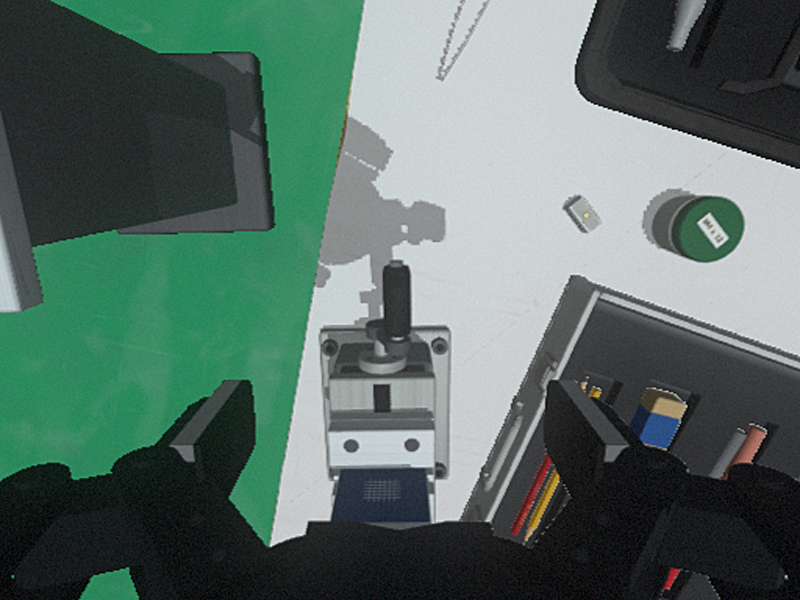

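The handle sleeve spans (397,262)–(397,335), within about a pixel of where my fit projects it (397,301). The vise is square to the tool to within about half a degree. I'll descend and grip, biased slightly outward.

```bash
python3 -m handwheel '[{"x":-3.5,"y":-1,"z":45,"turn":0,"jaw":60},{"x":0,"y":0,"z":45,"turn":0,"jaw":60},{"x":0,"y":0,"z":40,"turn":0,"jaw":60},{"x":0,"y":0,"z":27,"turn":0,"jaw":60},{"x":0,"y":0,"z":0,"turn":0,"jaw":10},{"x":0,"y":0,"z":0,"turn":0,"jaw":10},{"x":0,"y":0,"z":0,"turn":0,"jaw":10},{"x":0,"y":0,"z":0,"turn":0,"jaw":10},{"x":0,"y":0,"z":0,"turn":0,"jaw":10}]' 40
```

```text
t: 3.48
eef_pos: [0.4523, -0.1339, 0.0757]
eef_rot: [2.256, 2.181, 0.0]
wrist_force: [-1.7, -4.6, 6.1]
grip_width: 0.0151
grasp_force: 39.5
```

Run:
```python
import numpy as np
q=.24+np.pi/9*np.arange(19); y=32*np.sin(q); z=-32*np.cos(q)
print([(round(a,1),round(b,1)) for a,b in zip(np.diff(y),np.diff(z))])
```

```text
[(np.float64(10.2), np.float64(4.5)), (np.float64(8.0), np.float64(7.7)), (np.float64(4.9), np.float64(10.0)), (np.float64(1.2), np.float64(11.0)), (np.float64(-2.6), np.float64(10.8)), (np.float64(-6.2), np.float64(9.2)), (np.float64(-9.0), np.float64(6.6)), (np.float64(-10.7), np.float64(3.1)), (np.float64(-11.1), np.float64(-0.7)), (np.float64(-10.2), np.float64(-4.5)), (np.float64(-8.0), np.float64(-7.7)), (np.float64(-4.9), np.float64(-10.0)), (np.float64(-1.2), np.float64(-11.0)), (np.float64(2.6), np.float64(-10.8)), (np.float64(6.2), np.float64(-9.2)), (np.float64(9.0), np.float64(-6.6)), (np.float64(10.7), np.float64(-3.1)), (np.float64(11.1), np.float64(0.7))]
```

```bash
python3 -m handwheel '[{"x":0,"y":10.3,"z":4.5,"turn":0,"jaw":10},{"x":0,"y":8.1,"z":7.7,"turn":0,"jaw":10},{"x":0,"y":5,"z":9.9,"turn":0,"jaw":10},{"x":0,"y":1.3,"z":11,"turn":0,"jaw":10},{"x":0,"y":-2.5,"z":10.8,"turn":0,"jaw":10},{"x":0,"y":-6.1,"z":9.3,"turn":0,"jaw":10}]' 40
```

```text
t: 4.22
eef_pos: [0.4631, -0.1343, 0.021]
eef_rot: [-2.252, -2.182, 0.012]
wrist_force: [-29.8, -10.0, 36.9]
grip_width: 0.0155
grasp_force: 43.5
```

The force points radially inward at about 47 N, so my commanded circle is off-centre. I'll ease inward and read the compliance.

```bash
python3 -m handwheel '[{"x":0,"y":-2.5,"z":-2.5,"turn":0,"jaw":10},{"x":0,"y":0,"z":0,"turn":0,"jaw":10}]' 40
python3 - <<'E'
from look import *
s=ctrl.get_state(); print(s["q"].round(4),s["effort"].round(2)); s=wrist("w3")
E
```

```text
t: 4.47
eef_pos: [0.4642, -0.1341, 0.0234]
eef_rot: [2.258, 2.183, -0.002]
wrist_force: [-3.0, -6.2, -1.2]
grip_width: 0.0156
grasp_force: 40.1
[-5.2640e-01  2.8680e-01  1.9679e+00 -1.8000e-03  8.8680e-01 -4.9150e-01] [  3.21 -40.4  -24.72   1.75   0.36   0.14]
```

View pics/w3.png

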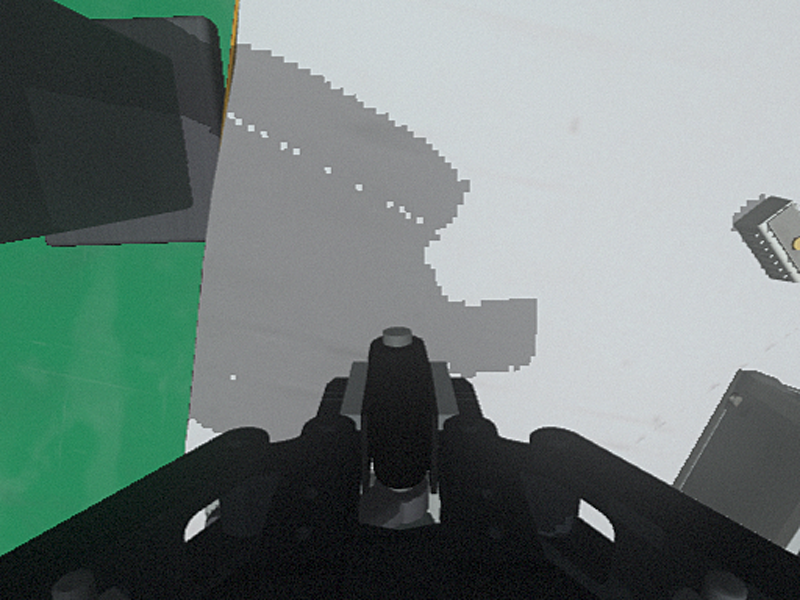

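The sleeve is held squarely between the pads at (398,410), and the force has dropped to almost nothing. I'll put a helper on the measured pose and continue by half turns, correcting as I go.

```bash
cat > circ.py <<'E'
import numpy as np,sys
from workcell import ctrl
cx,cz,n=float(sys.argv[1]),float(sys.argv[2]),int(sys.argv[3])
s=ctrl.get_state(); p=s["eef_pos"]; q=np.arctan2(p[0]-cx,p[2]-cz); r=np.hypot(p[0]-cx,p[2]-cz)
Q=q+np.pi/9*np.arange(1,n+1); P=1e3*np.c_[cx+.032*np.sin(Q),cz+.032*np.cos(Q)]; D=np.diff(np.vstack([1e3*np.array([p[0],p[2]]),P]),axis=0)
print("q",round(q,3),"r",round(r,4)); print([(float(a.round(1)),float(-b.round(1))) for a,b in D])
E
python3 circ.py .4393 .0435 10
```

```text
q 2.247 r 0.032
[(-8.4, 7.3), (-10.4, 4.0), (-11.1, 0.2), (-10.5, -3.6), (-8.7, -7.0), (-5.8, -9.5), (-2.2, -10.9), (1.7, -11.0), (5.3, -9.7), (8.4, -7.3)]
```

```bash
python3 -m handwheel '[{"x":0,"y":-8.4,"z":7.3,"turn":0,"jaw":10},{"x":0,"y":-10.4,"z":4,"turn":0,"jaw":10},{"x":0,"y":-11.1,"z":0.2,"turn":0,"jaw":10},{"x":0,"y":-10.5,"z":-3.6,"turn":0,"jaw":10},{"x":0,"y":0,"z":0,"turn":0,"jaw":10}]' 40; python3 circ.py .4393 .0435 6
```

```text
t: 5.15
eef_pos: [0.4264, -0.1337, 0.0174]
eef_rot: [2.254, 2.179, 0.002]
wrist_force: [1.2, -4.8, 7.0]
grip_width: 0.0156
grasp_force: 40.9
q -2.684 r 0.0291
[(-10.2, -4.0), (-6.2, -9.2), (-2.6, -10.8), (1.2, -11.0), (4.9, -10.0), (8.0, -7.7)]
```

```bash
python3 circ.py .4413 .0458 12
```

```text
q -2.66 r 0.0321
[(-8.8, -6.8), (-6.0, -9.4), (-2.4, -10.9), (1.5, -11.0), (5.2, -9.8), (8.2, -7.5), (10.3, -4.2), (11.1, -0.5), (10.6, 3.4), (8.8, 6.8), (6.0, 9.4), (2.4, 10.9)]
```

```bash
python3 -m handwheel '[{"x":0,"y":-8.8,"z":-6.8,"turn":0,"jaw":10},{"x":0,"y":-6,"z":-9.4,"turn":0,"jaw":10},{"x":0,"y":-2.4,"z":-10.9,"turn":0,"jaw":10},{"x":0,"y":1.5,"z":-11,"turn":0,"jaw":10},{"x":0,"y":5.2,"z":-9.8,"turn":0,"jaw":10},{"x":0,"y":8.2,"z":-7.5,"turn":0,"jaw":10},{"x":0,"y":0,"z":0,"turn":0,"jaw":10}]' 40; python3 circ.py .4413 .0458 18
```

```text
t: 6.02
eef_pos: [0.4236, -0.1335, 0.0721]
eef_rot: [2.255, 2.181, -0.0]
wrist_force: [-0.4, -6.5, 3.9]
grip_width: 0.0151
grasp_force: 40.7
q -0.591 r 0.0317
[(10.0, -4.7), (11.1, -0.8), (10.7, 3.1), (9.0, 6.6), (6.2, 9.2), (2.7, 10.8), (-1.2, 11.1), (-4.9, 10.0), (-8.0, 7.7), (-10.2, 4.5), (-11.1, 0.8), (-10.7, -3.1), (-9.0, -6.6), (-6.2, -9.2), (-2.7, -10.8), (1.2, -11.1), (4.9, -10.0), (8.0, -7.7)]
```

The circle fits now and the forces are small. One full turn:

```bash
python3 -m handwheel '[{"x":0,"y":10,"z":-4.7,"turn":0,"jaw":10},{"x":0,"y":11.1,"z":-0.8,"turn":0,"jaw":10},{"x":0,"y":10.7,"z":3.1,"turn":0,"jaw":10},{"x":0,"y":9,"z":6.6,"turn":0,"jaw":10},{"x":0,"y":6.2,"z":9.2,"turn":0,"jaw":10},{"x":0,"y":2.7,"z":10.8,"turn":0,"jaw":10},{"x":0,"y":-1.2,"z":11.1,"turn":0,"jaw":10},{"x":0,"y":-4.9,"z":10,"turn":0,"jaw":10},{"x":0,"y":-8,"z":7.7,"turn":0,"jaw":10},{"x":0,"y":0,"z":0,"turn":0,"jaw":10}]' 40; python3 circ.py .4413 .0458 18
```

```text
t: 7.28
eef_pos: [0.4559, -0.1338, 0.0173]
eef_rot: [-2.257, -2.183, 0.005]
wrist_force: [-4.4, -9.7, 2.4]
grip_width: 0.0156
grasp_force: 40.6
q 2.668 r 0.0321
[(-10.7, 3.2), (-11.1, -0.6), (-10.2, -4.3), (-8.1, -7.6), (-5.1, -9.9), (-1.4, -11.0), (2.5, -10.8), (6.0, -9.3), (8.9, -6.7), (10.6, -3.3), (11.1, 0.6), (10.2, 4.3), (8.1, 7.6), (5.1, 9.9), (1.4, 11.0), (-2.5, 10.8), (-6.0, 9.3), (-8.9, 6.7)]
```

```bash
python3 -m handwheel '[{"x":0,"y":-10.7,"z":3.2,"turn":0,"jaw":10},{"x":0,"y":-11.1,"z":-0.6,"turn":0,"jaw":10},{"x":0,"y":-10.2,"z":-4.3,"turn":0,"jaw":10},{"x":0,"y":-8.1,"z":-7.6,"turn":0,"jaw":10},{"x":0,"y":-5.1,"z":-9.9,"turn":0,"jaw":10},{"x":0,"y":-1.4,"z":-11,"turn":0,"jaw":10},{"x":0,"y":2.5,"z":-10.8,"turn":0,"jaw":10},{"x":0,"y":6,"z":-9.3,"turn":0,"jaw":10},{"x":0,"y":8.9,"z":-6.7,"turn":0,"jaw":10},{"x":0,"y":10.6,"z":-3.3,"turn":0,"jaw":10},{"x":0,"y":11.1,"z":0.6,"turn":0,"jaw":10},{"x":0,"y":10.2,"z":4.3,"turn":0,"jaw":10},{"x":0,"y":8.1,"z":7.6,"turn":0,"jaw":10},{"x":0,"y":5.1,"z":9.9,"turn":0,"jaw":10},{"x":0,"y":1.4,"z":11,"turn":0,"jaw":10},{"x":0,"y":-2.5,"z":10.8,"turn":0,"jaw":10},{"x":0,"y":-6,"z":9.3,"turn":0,"jaw":10},{"x":0,"y":-8.9,"z":6.7,"turn":0,"jaw":10},{"x":0,"y":0,"z":0,"turn":0,"jaw":10}]' 40; python3 circ.py .4413 .0458 11
```

```text
t: 9.65
eef_pos: [0.4558, -0.1339, 0.0173]
eef_rot: [-2.258, -2.183, 0.004]
wrist_force: [-4.0, -10.1, 0.3]
grip_width: 0.0156
grasp_force: 40.7
q 2.671 r 0.032
[(-10.6, 3.2), (-11.1, -0.6), (-10.2, -4.3), (-8.1, -7.6), (-5.0, -9.9), (-1.4, -11.0), (2.5, -10.8), (6.1, -9.3), (8.9, -6.7), (10.6, -3.2), (11.1, 0.6)]
```

```bash
python3 -m handwheel '[{"x":0,"y":-10.6,"z":3.2,"turn":0,"jaw":10},{"x":0,"y":-11.1,"z":-0.6,"turn":0,"jaw":10},{"x":0,"y":-10.2,"z":-4.3,"turn":0,"jaw":10},{"x":0,"y":-8.1,"z":-7.6,"turn":0,"jaw":10},{"x":0,"y":-5,"z":-9.9,"turn":0,"jaw":10},{"x":0,"y":-1.4,"z":-11,"turn":0,"jaw":10},{"x":0,"y":2.5,"z":-10.8,"turn":0,"jaw":10},{"x":0,"y":6.1,"z":-9.3,"turn":0,"jaw":10},{"x":0,"y":8.9,"z":-6.7,"turn":0,"jaw":10},{"x":0,"y":10.6,"z":-3.2,"turn":0,"jaw":10},{"x":0,"y":2,"z":0,"turn":0,"jaw":10},{"x":0,"y":0,"z":0,"turn":0,"jaw":10}]' 40; python3 circ.py .4413 .0458 1
```

```text
t: 11.15
eef_pos: [0.4405, -0.1336, 0.0776]
eef_rot: [2.258, 2.184, -0.004]
wrist_force: [-1.1, -11.2, 1.1]
grip_width: 0.0155
grasp_force: 40.7
q -0.025 r 0.0318
[(11.0, 1.5)]
```

The crank is at about 18.82 rad. I'll nudge it into the stop, release and rise. The moves can't tilt the tool, so my plan for the 20° is:
- Grip the bare strip by its side edges, making the finger axis the panel's level y axis.
- Lean the panel 20° in the grip by pivoting its foot edge on the open table.

```bash
python3 -m handwheel '[{"x":0,"y":1.5,"z":0,"turn":0,"jaw":10},{"x":0,"y":0.5,"z":0,"turn":0,"jaw":10},{"x":0,"y":0,"z":0,"turn":0,"jaw":50},{"x":0,"y":0,"z":0,"turn":0,"jaw":85},{"x":0,"y":0,"z":0,"turn":0,"jaw":85},{"x":0,"y":0,"z":-30,"turn":0,"jaw":85},{"x":0,"y":0,"z":-60,"turn":0,"jaw":85},{"x":0,"y":0,"z":-62,"turn":0,"jaw":85},{"x":0,"y":0,"z":-30,"turn":0,"jaw":85},{"x":0,"y":0,"z":0,"turn":0,"jaw":85}]' 40
python3 - <<'E'
from look import *
load("w2")
f=lambda m,z:least_squares(lambda X:proj("w2",[X[0],X[1],z])[0]-np.array(m)*.64,[.44,-.24]).x.round(4)
print("lattice",f((379,490),.122),"face bot edge mid",f((383,523),.0),"bolts",f((330,347),.014),f((438,346),.014),"handle mid",f((397,300),.0931))
print("face top corners",f((338,471),.15),f((431,471),.15))
s=wrist("w4");print(s["q"].round(4))
E
```

```text
t: 12.4
eef_pos: [0.4446, -0.133, 0.2632]
eef_rot: [2.254, 2.18, 0.003]
wrist_force: [0.4, -0.4, -0.1]
grip_width: 0.0851
grasp_force: 0.0
lattice [ 0.4386 -0.2432] face bot edge mid [ 0.4329 -0.3677] bolts [ 0.3979 -0.1912] [ 0.4827 -0.1926] handle mid [ 0.4524 -0.1332]
face top corners [ 0.4193 -0.2105] [ 0.4683 -0.2118]
[-5.4750e-01 -1.0750e-01  1.8396e+00  3.0000e-04  1.4038e+00 -5.1400e-01]
```

View pics/w4.png

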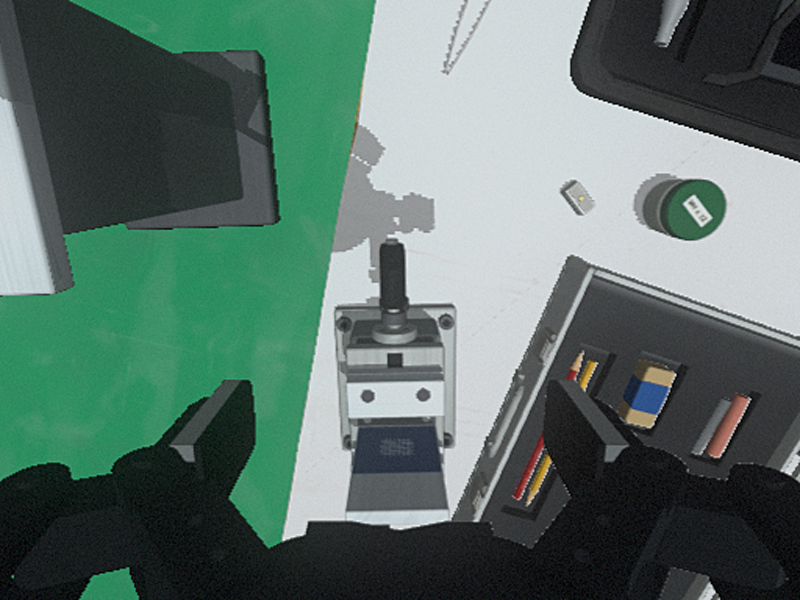

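The jaws are open, with the handle uppermost at (392,275) and the lattice at (397,447). My fixes put the panel at about (0.439, −0.248), so I'll move over it, descend and grip the bare strip across the width.

```bash
python3 -m handwheel '[{"x":-57.5,"y":-1,"z":0,"turn":0,"jaw":85},{"x":-57.5,"y":-1,"z":0,"turn":0,"jaw":85},{"x":0,"y":0,"z":0,"turn":0,"jaw":85},{"x":0,"y":0,"z":40,"turn":0,"jaw":85},{"x":0,"y":0,"z":40,"turn":0,"jaw":85},{"x":0,"y":0,"z":30,"turn":0,"jaw":85},{"x":0,"y":0,"z":11,"turn":0,"jaw":85},{"x":0,"y":0,"z":0,"turn":0,"jaw":85}]' 30
python3 - <<'E'
from look import *
S=viewer.get_image("scene")["color"]; wrist("w5"); w=cv2.imread("pics/w5.png")
a=cv2.resize(S[185:305,220:320,::-1],(500,600),interpolation=cv2.INTER_CUBIC)
cv2.imwrite("pics/m5.png",np.hstack([a,cv2.resize(w[:,200:600],(300,450))[:450].copy() if 0 else cv2.resize(w[150:600,250:550],(300,600))]))
E
```

```text
t: 13.45
eef_pos: [0.4369, -0.2463, 0.1385]
eef_rot: [-2.256, -2.182, -0.0]
wrist_force: [0.4, -0.4, 0.6]
grip_width: 0.0851
grasp_force: 0.0
```

View pics/m5.png

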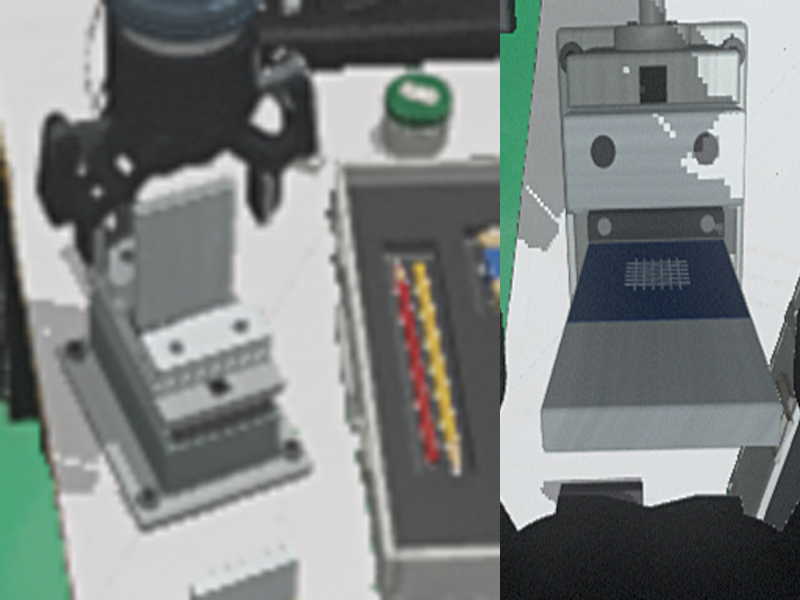

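The fingers straddle the bare strip with nothing touching. The panel sits about 2.8 mm to the right of the grip centre and is turned about 0.8°. I'll correct both, then close.

```bash
python3 -m handwheel '[{"x":-1.5,"y":2.6,"z":0,"turn":-0.013,"jaw":85},{"x":0,"y":0,"z":0,"turn":0,"jaw":62},{"x":0,"y":0,"z":0,"turn":0,"jaw":62},{"x":0,"y":0,"z":0,"turn":0,"jaw":45},{"x":0,"y":0,"z":0,"turn":0,"jaw":45},{"x":0,"y":0,"z":0,"turn":0,"jaw":45},{"x":0,"y":0,"z":0,"turn":0,"jaw":45}]' 40
```

```text
t: 14.42
eef_pos: [0.4402, -0.2492, 0.1398]
eef_rot: [2.244, 2.197, 0.0]
wrist_force: [0.7, 0.1, 5.5]
grip_width: 0.0555
grasp_force: 43.1
```

```bash
python3 -m handwheel '[{"x":0,"y":0,"z":-1,"turn":0,"jaw":45},{"x":0,"y":0,"z":-3,"turn":0,"jaw":45},{"x":0,"y":0,"z":-4,"turn":0,"jaw":45},{"x":0,"y":0,"z":-4,"turn":0,"jaw":45}]' 50; python3 -m handwheel '[{"x":0,"y":0,"z":-6,"turn":0,"jaw":45},{"x":0,"y":0,"z":-8,"turn":0,"jaw":45},{"x":0,"y":0,"z":-10,"turn":0,"jaw":45},{"x":0,"y":0,"z":-15,"turn":0,"jaw":45},{"x":0,"y":0,"z":-15,"turn":0,"jaw":45},{"x":0,"y":0,"z":-10,"turn":0,"jaw":45},{"x":0,"y":0,"z":0,"turn":0,"jaw":45}]' 50
```

```text
t: 14.92
eef_pos: [0.4398, -0.2489, 0.1515]
eef_rot: [-2.244, -2.198, 0.0]
wrist_force: [-0.5, 0.7, -1.9]
grip_width: 0.0551
grasp_force: 53.0
t: 15.8
eef_pos: [0.4404, -0.2494, 0.2166]
eef_rot: [2.243, 2.197, 0.0]
wrist_force: [-0.1, -0.0, -2.4]
grip_width: 0.0551
grasp_force: 53.0
```

The panel is free and hanging cleanly, weighing about 2.4 N. I'll carry it over the clear table area near (0.51, −0.035), which is also a good place to look at the lens.

```bash
python3 -m handwheel '[{"x":36,"y":10.9,"z":0,"turn":0,"jaw":45},{"x":36,"y":10.9,"z":0,"turn":0,"jaw":45},{"x":36,"y":10.9,"z":0,"turn":0,"jaw":45},{"x":36,"y":10.9,"z":0,"turn":0,"jaw":45},{"x":36,"y":10.9,"z":0,"turn":0,"jaw":45},{"x":36,"y":10.9,"z":0,"turn":0,"jaw":45},{"x":0,"y":0,"z":0,"turn":0,"jaw":45},{"x":0,"y":0,"z":0,"turn":0,"jaw":45}]' 50
python3 - <<'E'
from look import *
s=wrist("w6"); print(s["eef_pos"].round(4),s["q"].round(3)); w=cv2.imread("pics/w6.png")
S=viewer.get_image("scene")["color"]
a=cv2.resize(S[60:260,210:360,::-1],(450,600),interpolation=cv2.INTER_CUBIC)   # scale 3, origin (210,60)
cv2.imwrite("pics/m6.png",np.hstack([a,cv2.resize(w[:,150:800],(350,323))[:323] if 0 else np.vstack([cv2.resize(w,(350,262)),np.zeros((338,350,3),np.uint8)])]))
E
```

```text
t: 16.8
eef_pos: [0.5094, -0.0345, 0.2149]
eef_rot: [-2.244, -2.198, 0.001]
wrist_force: [-0.2, -0.1, -0.9]
grip_width: 0.0554
grasp_force: 53.2
[ 0.5094 -0.0345  0.2149] [-0.3    0.052  1.783 -0.     1.307 -0.28 ]
```

View pics/m6.png

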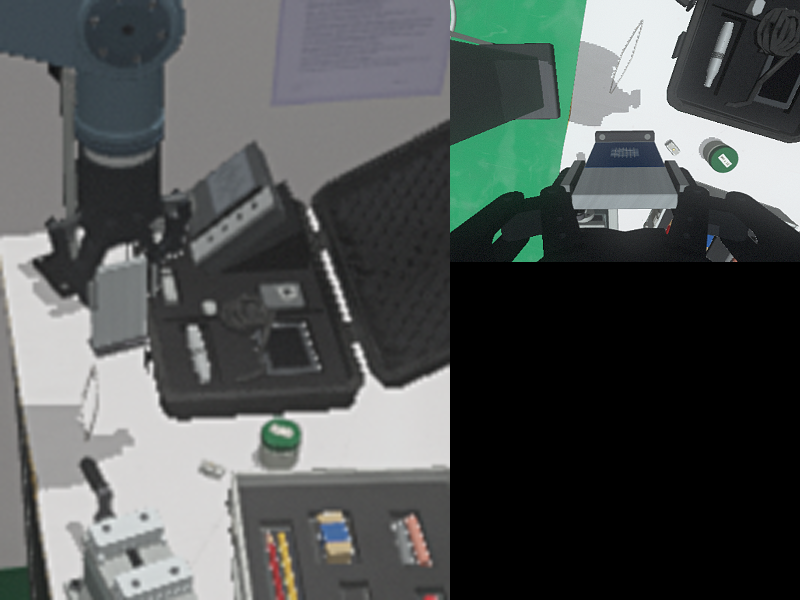

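The panel hangs straight in the grip, blue face toward the lens. The tweezers (wrist view, tip about (612,93)) and the sharpener (672,147) are ahead of it. Only one picture is left to view, so I'll measure the panel's pose in the tool by code from here on (blue region and a PnP-style fit), and check the landing spot the same way.

```bash
cat > panel.py <<'E'
from look import *
def quad(img):
    h=cv2.cvtColor(img,cv2.COLOR_BGR2HSV); m=cv2.inRange(h,(105,110,30),(130,255,140)); m[:150]=0 if 0 else m[:150]
    m=cv2.morphologyEx(m,cv2.MORPH_CLOSE,np.ones((15,15),np.uint8))
    n,l,st,ce=cv2.connectedComponentsWithStats(m); k=[i for i in range(1,n) if abs(ce[i][0]-400)<120 and ce[i][1]>200]
    i=max(k,key=lambda i:st[i,4]); c=max(cv2.findContours((l==i).astype(np.uint8),cv2.RETR_EXTERNAL,cv2.CHAIN_APPROX_NONE)[0],key=cv2.contourArea)
    hu=cv2.convexHull(c); e=.01
    while len(a:=cv2.approxPolyDP(hu,e*cv2.arcLength(hu,True),True))>4: e+=.005
    a=a[:,0].astype(float); a=a[np.argsort(a[:,1])]; t=a[:2][np.argsort(a[:2,0])]; b=a[2:][np.argsort(a[2:,0])]
    return np.vstack([t,b]),st[i,4]   # img: top=panel bottom(12mm) L,R ; bottom=66mm L,R
def fit(name):
    img=cv2.imread(f"pics/{name}.png"); Q,A=quad(img); load(name)
    s=ctrl.get_state(); T=s["eef_pos"]; Rt=R.from_rotvec(s["eef_rot"]).as_matrix()
    # panel in tool: x=tool x*cos.. ; image left = -tool y ; panel z = -tool z at zero tilt; panel y = z x x
    B=np.column_stack([[1,0,0],[0,-1,0],[0,0,-1]])   # panel axes in tool: x->+x, y->-y, z->-z
    P=np.array([[.0047,.028,.012],[.0047,-.028,.012],[.0047,.028,.066],[.0047,-.028,.066]])
    def pose(p): return Rt@B@R.from_euler("yxz",p[3:]).as_matrix(), T+Rt@p[:3]
    def res(p):
        Rp,t=pose(p); r=(proj(name,P@Rp.T+t)-Q*.64).ravel(); return np.r_[r,p[4]/.01,p[5]/.02]
    o=least_squares(res,[0,0,.056,0,0,0]); Rp,t=pose(o.x)
    return Q,o.x,Rp,t,o.fun
if __name__=="__main__":
    n=sys.argv[1]
    if len(sys.argv)<3: wrist(n)
    Q,p,Rp,t,f=fit(n); print("quad",Q.round(0).tolist()); print("origin in tool mm",(p[:3]*1e3).round(1),"tilt,roll,yaw deg",np.degrees(p[3:]).round(2),"res",f[:8].round(1)); print("underside min z",((np.array([[sx*.013,0,0] for sx in(-1,1)])@Rp.T+t)[:,2]*1e3).round(1), "face",(t+Rp@[.0048,0,.038]).round(4))
E
python3 panel.py w6 1
python3 - <<'E'
from look import *
load("w6"); g=lambda u,v:least_squares(lambda X:proj("w6",[X[0],X[1],.004])[0]-[(u-450)/350*512,v/262*384],[.5,0]).x.round(3)
print("tweezers",g(612,93),g(641,22),g(636,60),"sharp",g(672,147),"edge",g(570,130),g(582,40),"case corner",g(668,95))
E
```

```text
quad [[326.0, 343.0], [433.0, 330.0], [309.0, 383.0], [488.0, 381.0]]
origin in tool mm [-8.3 -6.1 72. ] tilt,roll,yaw deg [3.14 3.91 0.83] res [-2.  -2.7 10.9  2.9  0.   1.4 -6.8 -1.6]
underside min z [143.8 142.4] face [ 0.5058 -0.0365  0.1807]
tweezers [0.489 0.003] [0.537 0.108] [0.529 0.054] sharp [ 0.591 -0.093] edge [ 0.415 -0.058] [0.446 0.084] case corner [ 0.581 -0.002]
```

```bash
sed -i 's/(105,110,30),(130,255,140)/(100,90,20),(135,255,200)/; s/ m\[:150\]=0 if 0 else m\[:150\]//' panel.py; python3 panel.py w6 1
python3 - <<'E'
import cv2
h=cv2.cvtColor(cv2.imread("pics/w6.png"),cv2.COLOR_BGR2HSV)
for p in [(335,350),(380,372),(400,350),(460,340),(470,372)]: print(p,h[p[1],p[0]])
E
python3 -m handwheel '[{"x":0,"y":0,"z":40,"turn":0,"jaw":45},{"x":0,"y":0,"z":50,"turn":0,"jaw":45},{"x":0,"y":0,"z":40,"turn":0,"jaw":45},{"x":0,"y":0,"z":16,"turn":0,"jaw":45},{"x":0,"y":0,"z":0,"turn":0,"jaw":45},{"x":0,"y":0,"z":0,"turn":0,"jaw":45}]' 30
```

```text
quad [[334.0, 327.0], [465.0, 326.0], [308.0, 383.0], [489.0, 380.0]]
origin in tool mm [-0.   0.  63.6] tilt,roll,yaw deg [-0.32 -0.13  0.8 ] res [-1.1  0.2  0.6 -0.1  0.7 -0.4 -0.3  0.4]
underside min z [151.5 151.6] face [ 0.5094 -0.0306  0.1896]
(335, 350) [108  84  82]
(380, 372) [109 129  75]
(400, 350) [107  85  99]
(460, 340) [109  90  79]
(470, 372) [109 103  72]
t: 17.65
eef_pos: [0.5113, -0.0351, 0.0711]
eef_rot: [2.243, 2.196, 0.002]
wrist_force: [0.6, -1.0, -1.4]
grip_width: 0.0552
grasp_force: 53.2
```

```bash
sed -i 's/(100,90,20)/(100,70,20)/' panel.py; python3 -m handwheel '[{"x":0,"y":0,"z":4,"turn":0,"jaw":45},{"x":0,"y":0,"z":0,"turn":0,"jaw":45},{"x":0,"y":0,"z":0,"turn":0,"jaw":45}]' 20;  python3 -m handwheel '[{"x":0,"y":0,"z":3,"turn":0,"jaw":45},{"x":0,"y":0,"z":0,"turn":0,"jaw":45},{"x":0,"y":0,"z":0,"turn":0,"jaw":45}]' 20
```

```text
t: 18.02
eef_pos: [0.51, -0.0344, 0.0658]
eef_rot: [2.244, 2.198, 0.001]
wrist_force: [0.1, 0.6, -1.5]
grip_width: 0.0549
grasp_force: 53.2
t: 18.4
eef_pos: [0.5097, -0.0344, 0.0623]
eef_rot: [-2.244, -2.198, 0.0]
wrist_force: [0.5, 0.0, -1.3]
grip_width: 0.0552
grasp_force: 53.2
```

```bash
python3 -m handwheel '[{"x":0,"y":0,"z":3,"turn":0,"jaw":50},{"x":0,"y":0,"z":0,"turn":0,"jaw":50},{"x":0,"y":0,"z":0,"turn":0,"jaw":50}]' 20;  python3 -m handwheel '[{"x":0,"y":0,"z":2,"turn":0,"jaw":50},{"x":0,"y":0,"z":0,"turn":0,"jaw":50},{"x":0,"y":0,"z":0,"turn":0,"jaw":50}]' 20
```

```text
t: 18.77
eef_pos: [0.5098, -0.0344, 0.0593]
eef_rot: [-2.245, -2.198, 0.0]
wrist_force: [-0.4, -0.2, -1.5]
grip_width: 0.0553
grasp_force: 53.2
t: 19.15
eef_pos: [0.5098, -0.0344, 0.0574]
eef_rot: [-2.245, -2.198, 0.0]
wrist_force: [0.3, 0.4, -1.0]
grip_width: 0.0555
grasp_force: 53.2
```

```bash
python3 -m handwheel '[{"x":0,"y":0,"z":1.5,"turn":0,"jaw":50},{"x":0,"y":0,"z":0,"turn":0,"jaw":50},{"x":0,"y":0,"z":0,"turn":0,"jaw":60},{"x":0,"y":0,"z":0,"turn":0,"jaw":60},{"x":0,"y":0,"z":0,"turn":0,"jaw":50},{"x":0,"y":0,"z":0,"turn":0,"jaw":50},{"x":0,"y":0,"z":0,"turn":0,"jaw":50}]' 20;  python3 -m handwheel '[{"x":0,"y":0,"z":1,"turn":0,"jaw":50},{"x":0,"y":0,"z":0,"turn":0,"jaw":50},{"x":0,"y":0,"z":0,"turn":0,"jaw":50}]' 20
```

```text
t: 20.02
eef_pos: [0.5101, -0.0345, 0.0561]
eef_rot: [2.244, 2.198, 0.001]
wrist_force: [-0.2, -0.2, 2.0]
grip_width: 0.0556
grasp_force: 21.8
t: 20.4
eef_pos: [0.5102, -0.0345, 0.0561]
eef_rot: [2.244, 2.198, 0.0]
wrist_force: [-2.1, 1.2, 12.0]
grip_width: 0.0557
grasp_force: 22.8
```

The foot is on the table under about 12 N, with the grip at 22 N. Now I'll drag toward −y to pivot it.

```bash
python3 -m handwheel '[{"x":-3,"y":0,"z":0,"turn":0,"jaw":50},{"x":-3,"y":0,"z":0,"turn":0,"jaw":50},{"x":-3,"y":0,"z":0,"turn":0,"jaw":50},{"x":0,"y":0,"z":0,"turn":0,"jaw":50}]' 20; python3 panel.py w7
```

```text
t: 20.9
eef_pos: [0.5101, -0.043, 0.0559]
eef_rot: [2.245, 2.198, 0.002]
wrist_force: [-0.8, 3.4, 9.4]
grip_width: 0.056
grasp_force: 22.7
quad [[144.0, 479.0], [799.0, 532.0], [0.0, 599.0], [799.0, 599.0]]
origin in tool mm [  3.3  16.3 -72.6] tilt,roll,yaw deg [ 39.17 -16.63  15.49] res [111.4  31.9 -80.   -4.9 -22.4 -16.2   9.4   2.3]
underside min z [136.3 120.6] face [ 0.5123 -0.015   0.1538]
```

```bash
sed -i 's/    m=cv2.morph/    k=np.zeros_like(m); k[230:400,290:510]=1; m=m*k\n    m=cv2.morph/' panel.py; python3 panel.py w6 1;  python3 panel.py w7 1
```

```text
quad [[333.0, 327.0], [465.0, 325.0], [308.0, 383.0], [490.0, 381.0]]
origin in tool mm [  8.4  -0.8 -96.6] tilt,roll,yaw deg [-0.56  0.07  0.68] res [-0.8 -0.2  0.8  0.3  0.4 -0.1 -0.4  0.1]
underside min z [152.3 152.6] face [ 0.5095 -0.0302  0.1905]
quad [[332.0, 310.0], [466.0, 309.0], [306.0, 378.0], [490.0, 375.0]]
origin in tool mm [ 8.6 -0.1 61.5] tilt,roll,yaw deg [-6.17 -0.15  0.68] res [-1.1  0.2  0.6 -0.1  0.6 -0.5 -0.3  0.4]
underside min z [-7.  -4.2] face [ 0.5101 -0.0336  0.0327]
```

It pivots cleanly: about 5.8° after 8.5 mm, in the right direction.

```bash
python3 -m handwheel '[{"x":-3,"y":0,"z":0,"turn":0,"jaw":50},{"x":-3,"y":0,"z":0,"turn":0,"jaw":50},{"x":-3,"y":0,"z":0,"turn":0,"jaw":50},{"x":-3,"y":0,"z":0,"turn":0,"jaw":50},{"x":-3,"y":0,"z":0.3,"turn":0,"jaw":50},{"x":-3,"y":0,"z":0.3,"turn":0,"jaw":50},{"x":0,"y":0,"z":0,"turn":0,"jaw":50}]' 20; python3 panel.py w8
```

```text
t: 21.82
eef_pos: [0.5092, -0.0617, 0.0542]
eef_rot: [2.245, 2.198, -0.0]
wrist_force: [0.4, 2.4, 2.4]
grip_width: 0.0558
grasp_force: 22.4
quad [[328.0, 279.0], [470.0, 280.0], [305.0, 371.0], [493.0, 370.0]]
origin in tool mm [24.9 -0.  56.6] tilt,roll,yaw deg [-1.754e+01  1.000e-02  5.000e-02] res [-0.4  0.4  0.3 -0.3  0.2 -0.3 -0.1  0.3]
underside min z [-6.3  1.5] face [ 0.5095 -0.0437  0.0353]
```

```bash
python3 -m handwheel '[{"x":-2,"y":0,"z":0.7,"turn":0,"jaw":50},{"x":-2.2,"y":0,"z":0.3,"turn":0,"jaw":50},{"x":0,"y":0,"z":0,"turn":0,"jaw":50}]' 20; python3 panel.py w9
```

```text
t: 22.25
eef_pos: [0.5092, -0.0658, 0.0533]
eef_rot: [2.245, 2.198, -0.0]
wrist_force: [0.8, 1.6, 4.4]
grip_width: 0.0554
grasp_force: 22.5
quad [[327.0, 271.0], [471.0, 272.0], [304.0, 369.0], [494.0, 369.0]]
origin in tool mm [29.2 -0.  54.5] tilt,roll,yaw deg [-2.047e+01  2.000e-02 -1.000e-01] res [-0.4  0.3  0.4 -0.2  0.2 -0.2 -0.2  0.1]
underside min z [-5.8  3.3] face [ 0.5096 -0.0454  0.036 ]
```

The tilt now measures about 20°. I'll firm up the grip, lift, re-measure, and work out where the wrist camera can see the lens.

```bash
python3 -m handwheel '[{"x":0,"y":0,"z":0,"turn":0,"jaw":45},{"x":0,"y":0,"z":0,"turn":0,"jaw":45},{"x":0,"y":0,"z":-2,"turn":0,"jaw":45},{"x":0,"y":0,"z":-8,"turn":0,"jaw":45},{"x":0,"y":0,"z":-20,"turn":0,"jaw":45},{"x":0,"y":0,"z":-40,"turn":0,"jaw":45},{"x":0,"y":0,"z":-40,"turn":0,"jaw":45},{"x":0,"y":0,"z":-40,"turn":0,"jaw":45},{"x":0,"y":0,"z":-20,"turn":0,"jaw":45},{"x":0,"y":0,"z":0,"turn":0,"jaw":45}]' 50; python3 panel.py w10
python3 - <<'E'
from look import *
im=viewer.get_image("wrist"); K=im["intrinsics"]; M=im["tool_from_camera"]; print(K[0,0],K[1,2])
Rt=R.from_rotvec([2.245,2.198,0]).as_matrix()
for y in(-.05,0,.03):
  for z in(.26,.3,.34):
    T=np.eye(4);T[:3,:3]=Rt;T[:3,3]=[.56,y,z]; V=np.linalg.inv(T@M); f=lambda P:(lambda c:(K@c)[:2]/c[2])(V[:3,:3]@np.array(P)+V[:3,3]).round(0).tolist()
    print(y,z,f([.59,.16,.25]),f([.586,.22,.28]))
# lens by scene pixel + stand model
px=np.array([(604-400)/5+205,168/5+62])
for psi in(-1.45,-1.5):
    print(psi,least_squares(lambda p:proj("scene",[.5824+p[0]*np.cos(psi),.2873+p[0]*np.sin(psi),p[1]])[0]-px,[.12,.25]).x.round(4))
E
```

```text
t: 23.55
eef_pos: [0.51, -0.066, 0.2251]
eef_rot: [2.242, 2.196, 0.002]
wrist_force: [-0.5, 0.5, -2.1]
grip_width: 0.0552
grasp_force: 53.4
quad [[328.0, 272.0], [471.0, 272.0], [294.0, 365.0], [493.0, 369.0]]
origin in tool mm [28.8  0.8 48.9] tilt,roll,yaw deg [-18.07  -0.94  -0.61] res [-2.7 -0.5  0.7  0.8  1.6  0.2 -0.1 -0.4]
underside min z [170.5 178.5] face [ 0.5096 -0.0441  0.2121]
311.81811318245866 194.61316214640323
-0.05 0.26 [329.0, -317.0] [356.0, -918.0]
-0.05 0.3 [310.0, -206.0] [318.0, -532.0]
-0.05 0.34 [299.0, -141.0] [301.0, -357.0]
0 0.26 [324.0, -138.0] [342.0, -532.0]
0 0.3 [307.0, -79.0] [313.0, -319.0]
0 0.34 [297.0, -43.0] [299.0, -212.0]
0.03 0.26 [321.0, -48.0] [336.0, -358.0]
0.03 0.3 [306.0, -13.0] [311.0, -213.0]
0.03 0.34 [297.0, 10.0] [298.0, -137.0]
-1.45 [0.0932 0.2855]
-1.5 [0.1024 0.2916]
```

The tilt held: three of the four corners are unchanged and the fourth is a mask outlier. The wrist camera only sees the lens from above, so I'll go up and over, with everything higher than 0.37 m, and look down on the head. The scene view supplies the other ray.

```bash
python3 -m handwheel '[{"x":0,"y":0,"z":-50,"turn":0,"jaw":45},{"x":0,"y":0,"z":-50,"turn":0,"jaw":45},{"x":0,"y":0,"z":-50,"turn":0,"jaw":45},{"x":0,"y":0,"z":-50,"turn":0,"jaw":45},{"x":45,"y":19,"z":0,"turn":0,"jaw":45},{"x":45,"y":19,"z":0,"turn":0,"jaw":45},{"x":45,"y":19,"z":0,"turn":0,"jaw":45},{"x":40,"y":19,"z":0,"turn":0,"jaw":45},{"x":0,"y":0,"z":0,"turn":0,"jaw":45},{"x":0,"y":0,"z":0,"turn":0,"jaw":45}]' 50
python3 - <<'E'
from look import *
s=wrist("w11"); print(s["eef_pos"].round(4),s["q"].round(3)); w=cv2.imread("pics/w11.png")
for P in([.59,.19,.285],[.582,.287,.345]): print((proj("w11",P)*800/512).round(0))
S=viewer.get_image("scene")["color"][:,:,::-1]; T=viewer.get_image("top")["color"][:,:,::-1]
np.save("S.npy",S);np.save("T.npy",T)
# left: wrist rows 0..600 cols 150..650 -> 400x480 ; right: scene tile scale 10, (225,75)-(265,105); top tile scale 8
L=w[0:450,200:700]                      # 500x450
a=cv2.resize(S[75:109,222:272],(300,204),interpolation=cv2.INTER_CUBIC)  # x6
b=cv2.resize(T[150:190,105:155],(300,240),interpolation=cv2.INTER_CUBIC)  # x6
m=np.zeros((450,800,3),np.uint8); m[:,:500]=L; m[:204,500:]=a; m[210:450,500:]=b; cv2.imwrite("pics/m11.png",m)
E
```

```text
t: 24.9
eef_pos: [0.5885, 0.1077, 0.4213]
eef_rot: [-2.243, -2.197, 0.004]
wrist_force: [-0.8, 0.3, -1.1]
grip_width: 0.0555
grasp_force: 54.1
[0.5885 0.1077 0.4213] [-0.017  0.151  1.267 -0.     1.727  0.004]
[[400. 141.]]
[[ 373. -143.]]
```

View pics/m11.png

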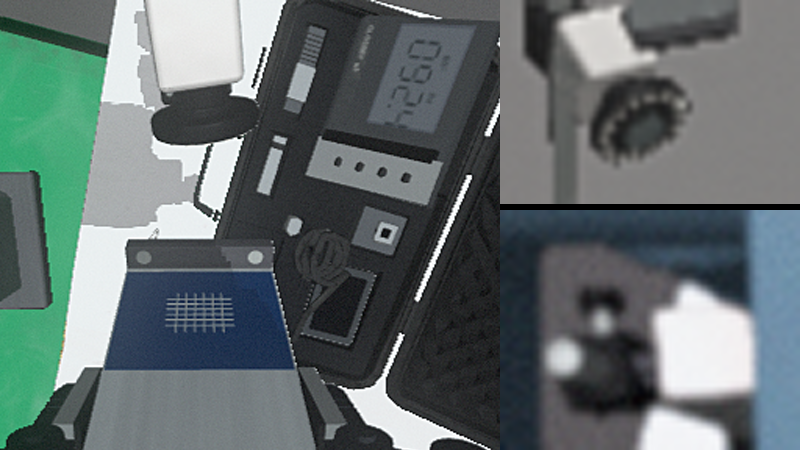

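The head is seen from above: white box edges at (145–243, 0)–(160–240, 86) and the lens ring from (150,132) to (258,122), with the front rim's lower arc near y≈145. The lattice is central on the panel below it. I'll fit the rim circle in 3D from that arc plus the scene view of the ring.

```bash
cat > lens.py <<'E'
from look import *
load("w11"); g=cv2.cvtColor(cv2.imread("pics/w11.png"),cv2.COLOR_BGR2GRAY).astype(int)
pts=[]
for c in range(350,446,3):
    col=g[118:175,c]; k=np.argmax(col>100)
    if k>0: pts.append((c+.5,118+k))
pts=np.array(pts,float); print(pts[:,1].astype(int).tolist())
row=[int(np.argmax(g[r,330:400]<80))+330 for r in range(112,146,3)]; print("left edge",row)
px=np.array([246.,96.1]); th=np.linspace(0,2*np.pi,721)
def frame(psi):
    c,s=np.cos(psi),np.sin(psi); a=np.radians(20); X=np.array([c*np.cos(a),s*np.cos(a),-np.sin(a)]); Y=np.array([-s,c,0]); return X,Y,np.cross(X,Y)
def rim(p):
    X,Y,Z=frame(p[3]); return proj("w11",p[:3]+.029*(np.cos(th)[:,None]*Y+np.sin(th)[:,None]*Z))/.64
def res(p):
    q=rim(p); o=[]
    for u,v in pts: 
        i=np.abs(q[:,0]-u)<1.0; o.append((q[i,1].max()-v) if i.any() else 20)
    for r,c in zip(range(118,146,3),row[2:]): pass
    return np.r_[np.array(o)/1.5,(q[:,0].min()-min(row))/1.0,(proj("scene",p[:3])[0]-px)/.4,(p[3]+1.50)/.02]
b=min((least_squares(res,[.59,.19,z,-1.5],diff_step=1e-3,loss="soft_l1") for z in(.25,.27,.29)),key=lambda s:s.cost)
print(b.x.round(4),b.cost,res(b.x).round(1).tolist()); np.save("lens.npy",b.x)
E
python3 lens.py
```

```text
[135, 138, 141, 142, 143, 144, 145, 144, 145, 145, 145, 145, 145, 145, 145, 145, 144, 144, 143, 143, 142, 142, 141, 141, 140, 139, 139, 137, 138, 134, 134]
left edge [357, 353, 352, 351, 352, 352, 353, 353, 355, 358, 365, 330]
[ 0.5855  0.1967  0.2851 -1.5737] 22.8483652865809 [4.1, 2.5, 0.9, 0.6, 0.2, -0.2, -0.7, 0.1, -0.5, -0.4, -0.3, -0.3, -0.3, -0.4, -0.4, -0.5, 0.0, -0.2, 0.3, 0.1, 0.5, 0.2, 0.5, 0.0, 0.3, 0.4, -0.3, 0.4, -1.1, 0.4, -1.0, 7.0, -7.0, -0.5, -3.7]
```

```bash
sed -i 's/print("left edge",row)/row=[r for r in row if r>340]/' lens.py; python3 lens.py
```

```text
[135, 138, 141, 142, 143, 144, 145, 144, 145, 145, 145, 145, 145, 145, 145, 145, 144, 144, 143, 143, 142, 142, 141, 141, 140, 139, 139, 137, 138, 134, 134]
[ 0.5928  0.1972  0.2828 -1.4805] 6.496277967773797 [2.2, 1.4, 0.1, 0.1, -0.2, -0.5, -0.9, 0.0, -0.5, -0.4, -0.3, -0.3, -0.3, -0.4, -0.5, -0.6, -0.1, -0.2, 0.2, -0.0, 0.4, 0.1, 0.4, 0.0, 0.2, 0.4, -0.1, 0.7, -0.6, 1.4, 0.7, 0.6, -1.8, -0.1, 1.0]
```

```bash
python3 panel.py w11 1
```

```text
quad [[328.0, 272.0], [473.0, 272.0], [304.0, 366.0], [499.0, 373.0]]
origin in tool mm [30.2  0.5 53.3] tilt,roll,yaw deg [-19.51   0.18  -0.87] res [-0.3 -0.7  1.3  0.9  0.   1.2 -0.7 -1.3]
underside min z [365.2 373.9] face [0.5895 0.1288 0.407 ]
```

```bash
python3 -m handwheel '[{"x":0,"y":0,"z":0,"turn":-0.113,"jaw":45},{"x":-23.4,"y":6.3,"z":0,"turn":0,"jaw":45},{"x":-23.4,"y":6.3,"z":0,"turn":0,"jaw":45},{"x":0,"y":0,"z":30,"turn":0,"jaw":45},{"x":0,"y":0,"z":40,"turn":0,"jaw":45},{"x":0,"y":0,"z":40,"turn":0,"jaw":45},{"x":0,"y":0,"z":30,"turn":0,"jaw":45},{"x":0,"y":0,"z":20,"turn":0,"jaw":45},{"x":0,"y":0,"z":8.5,"turn":0,"jaw":45},{"x":0,"y":0,"z":0,"turn":0,"jaw":45},{"x":0,"y":0,"z":0,"turn":0,"jaw":45}]' 50; python3 panel.py w12
python3 - <<'E'
from look import *
s=ctrl.get_state(); Rt=R.from_rotvec(s["eef_rot"]).as_matrix(); print(Rt.round(4).tolist()); f=s["eef_pos"]+Rt@[.0222,0,.0113]; print("face",f.round(4),"TCP",s["eef_pos"].round(4))
S=viewer.get_image("scene")["color"]; cv2.imwrite("pics/s12.png",S[:,:,::-1])
psi=-1.478; a=np.radians(20); X=np.array([np.cos(psi)*np.cos(a),np.sin(psi)*np.cos(a),-np.sin(a)]); L=np.array([.5928,.1968,.2825]); print("target",(L+.12*X).round(4))
print("tool corr mm",(Rt.T@(L+.12*X-f)*1e3).round(1),"yaw err",(np.arctan2(Rt[1,0],Rt[0,0])-(psi+np.pi)).round(4))
E
```

```text
t: 26.42
eef_pos: [0.6065, 0.0622, 0.2563]
eef_rot: [2.116, 2.32, 0.002]
wrist_force: [-0.3, -0.3, -1.3]
grip_width: 0.055
grasp_force: 54.1
quad [[328.0, 272.0], [494.0, 234.0], [305.0, 369.0], [503.0, 388.0]]
origin in tool mm [41.2  3.5 40.8] tilt,roll,yaw deg [-30.71  -2.79   2.  ] res [  0.6 -11.3  -4.3  10.4   0.1   7.1   2.7  -6.5]
underside min z [208.9 222.1] face [0.6064 0.0882 0.2506]
[[-0.0919, 0.9958, 0.0025], [0.9958, 0.0919, -0.0002], [-0.0004, 0.0024, -1.0]]
face [0.6044 0.0844 0.245 ] TCP [0.6064 0.0623 0.2563]
target [0.6032 0.0845 0.2415]
tool corr mm [ 0.3 -1.1  3.6] yaw err -0.0008
```

```bash
python3 -m handwheel '[{"x":0.3,"y":-1.1,"z":3.6,"turn":0,"jaw":45},{"x":0,"y":0,"z":0,"turn":0,"jaw":45},{"x":0,"y":0,"z":0,"turn":0,"jaw":45},{"x":0,"y":0,"z":0,"turn":0,"jaw":45}]' 50
python3 - <<'E'
from look import *
im=viewer.get_image("wrist"); M=np.linalg.inv(im["tool_from_camera"]); K=im["intrinsics"]
def pj(P): c=M[:3,:3]@np.array(P)+M[:3,3]; return ((K@c)[:2]/c[2]/.64).round(1)
th=np.radians(20.2); px=np.array([np.cos(th),0,-np.sin(th)]); pz=np.array([-np.sin(th),0,-np.cos(th)]); py=np.array([0,-1,0]); o=np.array([.0308,0,.0487])
print("lattice pred",pj(o+.0048*px+.038*pz)); print([pj(o+.0048*px+b*py+z*pz).tolist() for z in(.012,.066) for b in(.028,-.028)])
img=cv2.cvtColor(im["color"][:,:,::-1],cv2.COLOR_BGR2GRAY); big=cv2.resize(img,(800,600),interpolation=cv2.INTER_CUBIC)
h=big[285:345,350:450].astype(float); m=(h>np.median(h)+35); ys,xs=np.nonzero(m); print("lattice seen bbox",xs.min()+350,xs.max()+350,ys.min()+285,ys.max()+285,"mean",xs.mean()+350,ys.mean()+285)
s=ctrl.get_state(); print(s["eef_pos"].round(4),s["joint_vel"].round(4))
E
```

```text
t: 27.02
eef_pos: [0.6046, 0.0626, 0.2513]
eef_rot: [2.117, 2.321, 0.0]
wrist_force: [-0.9, 0.5, -1.2]
grip_width: 0.055
grasp_force: 54.1
lattice pred [399.2 311.8]
[[324.0, 270.2], [474.2, 270.3], [300.2, 370.8], [498.2, 370.9]]
lattice seen bbox 365 433 293 331 mean 399.56756756756755 311.6060291060291
[0.6046 0.0626 0.2513] [-0.001  -0.001   0.001  -0.0004 -0.0018 -0.0019]
```

The lattice appears exactly where the grasp model predicts: (399.6, 311.6) seen against (399.2, 311.8) predicted. The arm is still, so I'm handing in.

```bash
python3 -c "
from workcell import ticket; print(ticket.job_done())"
```

```text
the job is handed in; nothing more can be done
None
```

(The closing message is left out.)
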